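# Lay the last hexagonal tile and roll the parquet flush

### The arm

A 6-joint arm with a two-finger parallel gripper is mounted at the origin on a cart in front of the work surface, level with it; the furniture and walls round the work are solid. World frame = base frame: x ahead of the robot, y to its left, z up, the work surface at z = 0. Lengths are in m, angles in rad, forces in N, time in s.
With the tool pointing down it reaches from about 0.275 to 0.75 m from the base axis. Payload 10.2 kg.
Tool frame: the origin (TCP) lies midway between the tips of the shut fingers; the grasp point (between the pads) lies 19 mm behind it (env.hold_point_z is the distance from the TCP to the grasp point, in m); x points along the fingers, z is the direction in which the jaws open and shut, and the axes are right-handed (so a half turn about x gives the same grasp; the last joint's range is limited). The gripper opens to 85 mm and grips with 20 to 120 N. Pads are 22 mm wide; open, the fingers measure 114 mm over their backs; the gripper's body (76 mm by 85 mm) begins 54 mm behind the grasp point. The pads swing forward as they close: fully open they stand 13 mm farther back than shut.
Start: joints at [-1.441, 0.313, 1.498, -0, 1.331, -0.223], TCP at [0.181, -0.493, 0.231] pointing down, gripper open.
Joint ranges: [-2.94, 2.94], [-0.97, 2.17], [0.19, 2.56], [-1.23, 4.37], [0.02, 3.11], [-2.88, 2.88]. Speed limits (rad/s): [2.39, 2.39, 3.01, 3.14, 3.14, 3.14].

### API

Orientations are given as a unit quaternion [x, y, z, w].
In Python, from bench import env, kinematics, monitor, eyes, job gives the robot as it stands. The module is installed in compiled form; this text tells all that it offers. Calls block until the motion is done:
- env.reach(position, orientation): joint-space move of the TCP to a pose.
- env.movel(position, velocity=0.15, frame=None, guard=None): straight line of the TCP; frame=None keeps the orientation; velocity is the mean speed in m/s. With guard (N) it stops when the force on the tool has changed by that much, and returns True; else False.
- env.set_joints(angles): joint-space move.
- env.release() and env.close_gripper(effort=None): open the fingers fully, or close them until they stop; effort is the grip in N (None keeps the last).
- env.hold(seconds).
- kinematics.ik(position, orientation): joint angles nearest the present ones, or None.
- monitor.sense(): the state.
- eyes.grab_frame(name): name is "scene" or "top"; returns a dict with "frame" (384x512x3 uint8, red, green, blue), "mtx" (3x3 intrinsics, pixels), "view" (4x4, takes a point from world to camera coordinates). Camera axes: x right, y down, z forward; pixel columns grow to the right and rows downward; lengths in m; the calibration is good to about 2 mm. A picture is of the moment at which its call begins. There is no depth.
A pose or a line that the arm cannot do raises env.MotionError and nothing moves.
- job.hand_in(): hands the job in, once; it reports no verdict.
The state is a dict: "clock": time; "joints": joint angles; "qvel": joint speeds; "joint_efforts": joint torques, N m; "position": TCP position; "ee_rot": TCP orientation; "contact_force": force on the tool from outside, world axes, zero at the start; "ft_torque": the same for the moment, N m; "finger_gap": opening from 0.0 (shut) to 1.0 (fully open).
Only numpy, scipy, OpenCV 4.12 (cv2) and the standard library are available. Lean on these libraries where they do the work, as an engineer would, in place of code of your own. Each camera call takes 0.05 s, during which the arm holds its last target. There are 200 camera calls.

### The job

Slide the loose hexagonal tile along the tray into the empty place at the front of the middle column, until its flat faces touch its neighbours. Then take the hand roller and roll it with steady downward pressure over the whole tiled sheet, until every tile, the new one too, is bedded level with the rails. Finally stand the roller upright on the bench, clear of the tray, and leave the other things on the bench alone.

Things in the scene. Friction and masses are not known exactly. Their poses are not given: they have to be found in the camera images.
- tray: plywood tray 207 x 107 mm, fixed to the bench. Origin: centre of its underside. +x runs along it from the open front end (x -103.5 mm) to the closed end (x +103.5). Dark rails, 12 mm wide, tops 19 mm above the bench, run along both sides (inner faces y +-41.5) and across the closed end (x 90 to 103.5). Its bare front part, x -103.5 to the tiles, is flat, 12 mm above the bench.
- sheet (a point): middle of the tiled sheet, on its finished level 19 mm above the bench (level with the rails); axes as the tray. In tray mm: hexagonal wooden tiles 27.6 across flats, flats facing +-x; outer columns y +-24.2, tiles at x -8.5, 19.5, 47.5, 75.5; middle column y 0, tiles at x 5.5, 33.5, 61.5 and the empty place at x -22.5.
- gap (a point): centre of the empty place at the front of the middle column, 12 mm above the bench (level of the bare front part); axes as the tray. It is a half-hexagon notch, open towards -x; the loose tile slides in along +x until its three leading faces touch the neighbours (0.4 mm play). A cork underlay pad, level with the bare front part, forms its floor.
- pad (a joint): how far the cork underlay pad under the empty place is packed down, m: 0 at the start, 0.003 fully. It yields to about 7 N on the tile and stays down. The pad ends 3.5 mm in front of the seated tile: a tile left farther out than that rests on the board and cannot go down.
- tile_center (a point): centre of the loose hexagonal wooden tile, 27.6 mm across flats, 32 mm over corners, 10 mm thick, 30 g, lying flat on the bare front part of the tray 30 to 55 mm in front of its place. Its x axis is normal to a flat face, z up. The centre is 17 mm above the bench as it lies or is slid, 14 mm once rolled down.
- roller_handle (a point): centre of the roller's upright handle, 89 mm above the ground it stands on. The handle is a wooden bar, 30 x 30 mm section, faces normal to the roller's x and y, flat from 64 to 114 mm above the ground, with a rounded knob on top up to 133 mm. Axes as the roller.
- roller: hand roller, about 0.63 kg; origin on the ground under its centre, z up. A steel frame (top 50 mm above the ground, 105 mm wide along y, sides end 10 mm above the ground) carries two free-running rubber rollers, 38 mm diameter, 84 mm wide, axles along y at x +-21 mm (80 mm long overall). It stands by itself and rolls along its x, either way.
- tile: the loose tile; origin at the centre of its underside
- roller_front (a joint): rotation of one of the two rubber rollers, rad, 0 at the start; 1 rad is 19 mm of rolling
- left1 (a joint): how far tile 1 of the left column (column at tray +y; 1 is next to the open end) stands proud of the finished level, in m: 0 bedded, up to 0.0045. It goes down under about 7 N and stays down.
- left2 (a joint): how far tile 2 of the left column (column at tray +y; 1 is next to the open end) stands proud of the finished level, in m: 0 bedded, up to 0.0045. It goes down under about 7 N and stays down.
- left3 (a joint): how far tile 3 of the left column (column at tray +y; 1 is next to the open end) stands proud of the finished level, in m: 0 bedded, up to 0.0045. It goes down under about 7 N and stays down.
- left4 (a joint): how far tile 4 of the left column (column at tray +y; 1 is next to the open end) stands proud of the finished level, in m: 0 bedded, up to 0.0045. It goes down under about 7 N and stays down.
- mid2 (a joint): how far tile 2 of the middle column (column at tray y = 0; 1 is next to the open end) stands proud of the finished level, in m: 0 bedded, up to 0.0045. It goes down under about 7 N and stays down.
- mid3 (a joint): how far tile 3 of the middle column (column at tray y = 0; 1 is next to the open end) stands proud of the finished level, in m: 0 bedded, up to 0.0045. It goes down under about 7 N and stays down.
- mid4 (a joint): how far tile 4 of the middle column (column at tray y = 0; 1 is next to the open end) stands proud of the finished level, in m: 0 bedded, up to 0.0045. It goes down under about 7 N and stays down.
- right1 (a joint): how far tile 1 of the right column (column at tray -y; 1 is next to the open end) stands proud of the finished level, in m: 0 bedded, up to 0.0045. It goes down under about 7 N and stays down.
- right2 (a joint): how far tile 2 of the right column (column at tray -y; 1 is next to the open end) stands proud of the finished level, in m: 0 bedded, up to 0.0045. It goes down under about 7 N and stays down.
- right3 (a joint): how far tile 3 of the right column (column at tray -y; 1 is next to the open end) stands proud of the finished level, in m: 0 bedded, up to 0.0045. It goes down under about 7 N and stays down.
- right4 (a joint): how far tile 4 of the right column (column at tray -y; 1 is next to the open end) stands proud of the finished level, in m: 0 bedded, up to 0.0045. It goes down under about 7 N and stays down.
- mug: bystander: grey enamel mug; leave it alone. Origin under its centre
- tape: bystander: black tape measure lying on its side; leave it alone. Origin under its centre
- sandblock: bystander: cork sanding block; leave it alone. Origin under its centre

How it is judged:
By the outcome, as a careful person would: the job done as asked, in the order asked, and still so for the second after the job is handed in, with the robot touching nothing.
It also fails if it takes over 72 s, if anything falls off the work surface, if the arm or the gripper's body presses on something with over 40 N, if the wrist force passes 120 N, or if a joint passes its speed limit or range.

## Working session

There is one attempt and no reset: what is moved stays moved. The work goes in short steps, each a Python script; the robot and the scene stay as the last script left them, time stands still between calls to the robot, and variables do not carry over. Pictures are saved under pics/ and viewed, about 8 in all and at most 12, crops included, and the job is handed in when it is done.

```bash
mkdir -p pics
python3 - <<'E'
from bench import env,kinematics,monitor,eyes
import cv2,numpy as np
for n in("scene","top"):
    f=eyes.grab_frame(n); cv2.imwrite(f"pics/{n}0.png",cv2.resize(f["frame"][:,:,::-1],(800,600),interpolation=cv2.INTER_CUBIC))
    print(n,f["mtx"].tolist(),np.round(f["view"],4).tolist())
s=monitor.sense();print(s,env.hold_point_z)
E
```

```text
scene [[415.5239354433816, 0.0, 262.2140254065021], [0.0, 415.5239354433816, 195.26267645956494], [0.0, 0.0, 1.0]] [[0.9587, -0.2843, 0.0052, -0.4975], [-0.1237, -0.4336, -0.8926, 0.2058], [0.256, 0.8551, -0.4508, 0.7384], [0.0, 0.0, 0.0, 1.0]]
top [[371.5998466381074, 0.0, 258.91300538188625], [0.0, 371.5998466381074, 185.69120910050287], [0.0, 0.0, 1.0]] [[0.092, -0.9957, -0.0064, 0.1101], [-0.9573, -0.0867, -0.2758, 0.5811], [0.2741, 0.0315, -0.9612, 1.0735], [0.0, 0.0, 0.0, 1.0]]
{'clock': 0.1, 'joints': array([-1.44141534e+00,  3.13391042e-01,  1.49834403e+00,  2.00272252e-05,
        1.33101928e+00, -2.23362795e-01]), 'qvel': array([-2.69050412e-03, -5.23270401e-04, -1.75243552e-04,  7.21382101e-04,
        8.02453097e-05, -1.72986418e-03]), 'joint_efforts': array([ 2.51475038e-03, -4.12901545e+01, -2.60141838e+01, -1.56846213e-04,
        3.03745284e-03,  1.67366170e-05]), 'position': array([ 0.18135546, -0.49243958,  0.23080028]), 'ee_rot': array([ 0.40482361,  0.58024315, -0.40420686,  0.5797004 ]), 'contact_force': array([ 0.43823229,  0.40922796, -0.26166884]), 'ft_torque': array([ 0.00458695,  0.01622825, -0.0187737 ]), 'finger_gap': 1.0004514553941748} 0.0187
```

View pics/top0.png

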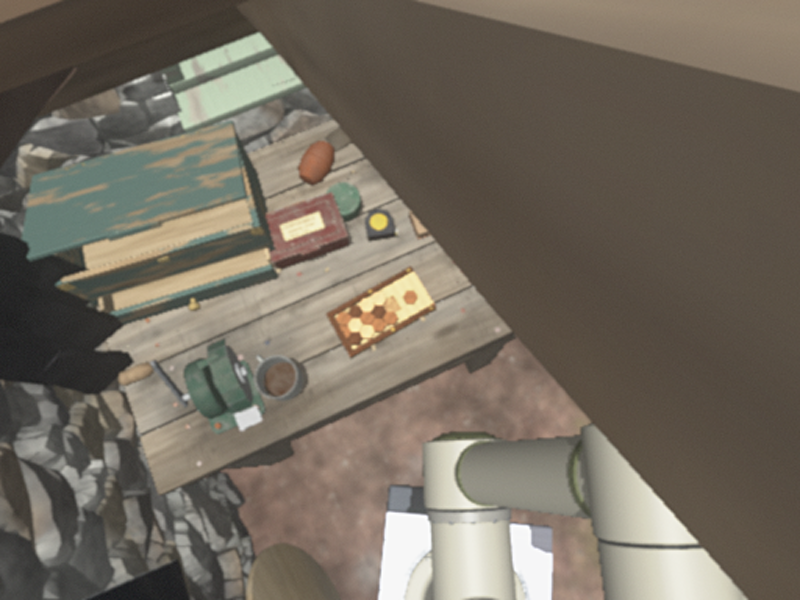

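View pics/scene0.png

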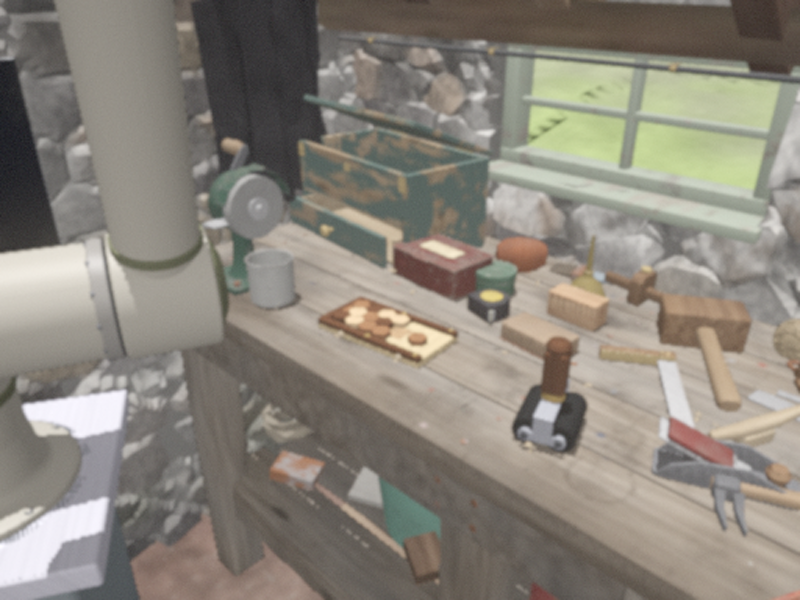

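The top view shows the tray around (382,312) with the loose tile at (411,297). The roller is hidden under a beam there. In the scene view the tray is at (388,330) and the roller at (550,400). I'll enlarge these areas next.

Run:
```python
from bench import eyes
import cv2,numpy as np
t=eyes.grab_frame("top")["frame"][:,:,::-1];s=eyes.grab_frame("scene")["frame"][:,:,::-1]
def crop(im,x,y,w,h,k,step):
    c=cv2.resize(im[y:y+h,x:x+w],None,fx=k,fy=k,interpolation=cv2.INTER_CUBIC)
    for i in range(0,w,step): cv2.putText(c,str(x+i),(i*k,9),0,.35,(255,255,0),1);cv2.line(c,(i*k,0),(i*k,h*k),(255,255,0),1) if 0 else cv2.line(c,(i*k,10),(i*k,16),(255,255,0),1)
    for j in range(0,h,step): cv2.putText(c,str(y+j),(0,j*k+4),0,.35,(255,255,0),1);cv2.line(c,(22,j*k),(28,j*k),(255,255,0),1)
    return c
cv2.imwrite("pics/tt.png",crop(t,204,166,80,66,9,10))
cv2.imwrite("pics/st.png",crop(s,200,186,98,48,8,10))
cv2.imwrite("pics/sr.png",crop(s,320,210,64,84,7,10))
```

```text
(no output)
```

View pics/tt.png

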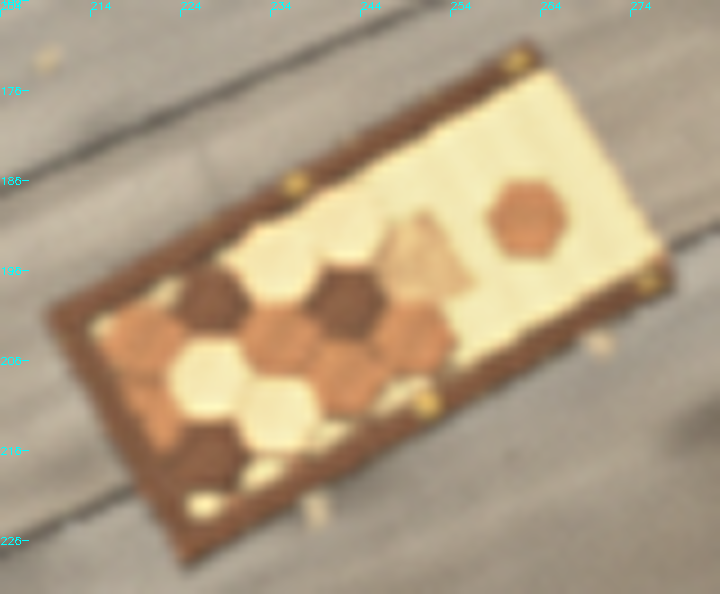

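View pics/st.png

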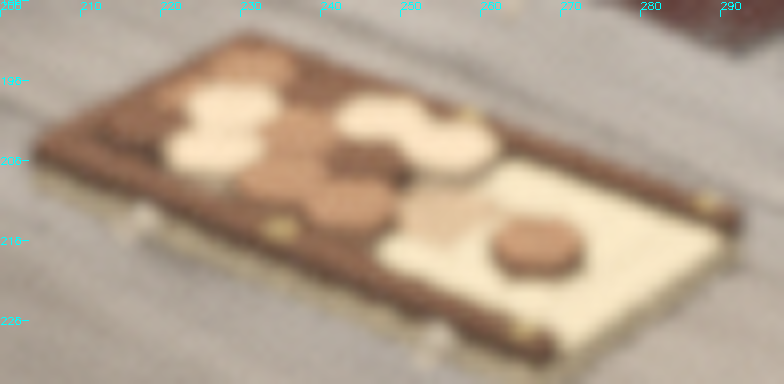

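View pics/sr.png

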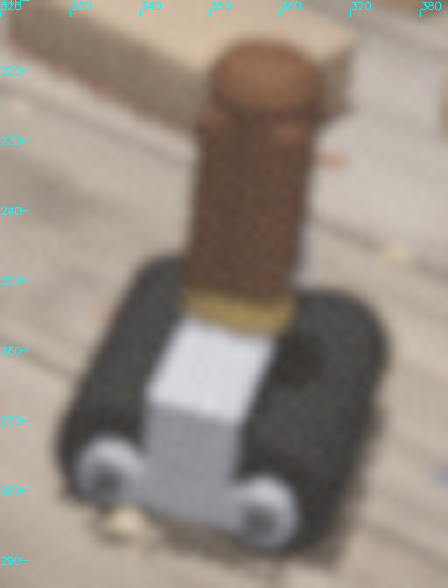

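Top crop (k=9): rail outer corners are at (47,313), (188,565), (530,40) and (672,285), and the loose tile at (527,219). Scene crop: rail corners are at (248,33), (35,150), (742,213) and (552,345), and the tile top at (537,240). Roller crop: the hubs are at (110,480) and (260,515), and the handle runs from (240,300) to the knob top at (265,42).

```bash
cat > fit.py <<'E'
from bench import eyes
import numpy as np
from scipy.optimize import least_squares
C={}
for n in("top","scene"):
    f=eyes.grab_frame(n);C[n]=(np.array(f["mtx"]),np.array(f["view"]))
def proj(n,P):
    K,V=C[n];p=V[:3,:3]@np.asarray(P)+V[:3,3];q=K@p;return q[:2]/q[2]
def W(p,l):
    c,s=np.cos(p[2]),np.sin(p[2]);return [p[0]+c*l[0]-s*l[1],p[1]+s*l[0]+c*l[1],l[2]]
def fit(obs,p0,lab):
    r=lambda p:np.concatenate([proj(n,W(p,np.array(l)/1000))-px for n,l,px in obs])
    o=least_squares(r,p0,loss="soft_l1",f_scale=.7);print(lab,np.round(o.x,4),np.round(r(o.x).reshape(-1,2),1).tolist());return o.x
E
cat > m.py <<'E'
from fit import *
T=lambda u,v:np.array([204+(u+.5)/9-.5,166+(v+.5)/9-.5]);S=lambda u,v:np.array([200+(u+.5)/8-.5,186+(v+.5)/8-.5]);R=lambda u,v:np.array([320+(u+.5)/7-.5,210+(v+.5)/7-.5])
t=[("top",(103.5,-53.5,19),T(47,313)),("top",(103.5,53.5,19),T(188,565)),("top",(-103.5,-53.5,19),T(530,40)),("top",(-103.5,53.5,19),T(672,285)),("top",(-103.5,-41.5,12),T(549,68)),("top",(-103.5,41.5,12),T(664,250)),("top",(90,-41.5,19),T(92,325))]
s=[("scene",(103.5,-53.5,19),S(248,33)),("scene",(103.5,53.5,19),S(35,150)),("scene",(-103.5,-53.5,19),S(742,213)),("scene",(-103.5,53.5,19),S(552,345))]
p0=[.35,.1,1.9]
fit(t,p0,"trayT");fit(s,p0,"trayS");tr=fit(t+s,p0,"tray")
a=("top",(0,0,22),T(527,219));b=("scene",(0,0,22),S(537,240))
for o in([a],[b],[a,b]):
    x=fit(o,[.38,0,0],"tile");d=x[:2]-tr[:2];c,sn=np.cos(tr[2]),np.sin(tr[2]);print("  in tray mm",1e3*(c*d[0]+sn*d[1]),1e3*(-sn*d[0]+c*d[1]))
for Y in(-52.5,-55):
  fit([("scene",(-21,Y,19),R(110,482)),("scene",(21,Y,19),R(260,517)),("scene",(0,0,133),R(266,40)),("scene",(0,0,64),R(241,300))],[.3,-.2,0],"roller")
E
python3 m.py
```

```text
trayT [0.5393 0.2095 2.1988] [[-0.7, 0.2], [-0.3, 0.3], [0.3, -0.4], [1.3, -0.9], [-0.0, 0.1], [0.2, 0.5], [-0.3, -0.1]]
trayS [0.5426 0.2081 2.2092] [[-0.0, -0.3], [-0.8, -0.4], [1.6, -0.5], [-0.1, 1.0]]
tray [0.5404 0.2091 2.2023] [[-0.5, 0.0], [-0.0, 0.0], [0.3, -0.8], [1.5, -1.3], [0.0, -0.3], [0.3, 0.1], [-0.1, -0.3], [-0.6, -0.4], [-1.6, -0.6], [0.6, -0.4], [-1.5, 1.0]]
tile [0.5726 0.1528 0.    ] [[0.0, -0.0]]
  in tray mm -64.42033640911917 7.269769052200441
tile [0.5751 0.152  0.    ] [[0.0, -0.0]]
  in tray mm -66.58913541352672 5.6800633638282445
tile [0.5743 0.1524 0.    ] [[0.2, -0.5], [-0.4, -0.0]]
  in tray mm -65.82389487336002 6.115264189067473
roller [ 0.6805 -0.0837 -0.6782] [[-0.3, -0.1], [0.3, 0.3], [0.1, 0.9], [-0.1, -5.6]]
roller [ 0.6816 -0.0819 -0.6722] [[-0.3, 0.0], [0.2, 0.4], [0.2, 0.3], [-0.1, -6.2]]
```

```bash
cat > h.py <<'E'
from bench import env,kinematics,monitor,eyes,job
import numpy as np,cv2
from scipy.spatial.transform import Rotation as R
TR=np.array([.5404,.2091,2.2023])
def q(phi):
    c,s=np.cos(phi),np.sin(phi);return R.from_matrix(np.array([[0,0,-1],[-s,c,0],[c,s,0]]).T).as_quat()
def best(pos,phi):
    o=[]
    for k in(-1,0,1):
        j=kinematics.ik(pos,q(phi+k*np.pi))
        if j is not None:o.append((abs(j[5]),phi+k*np.pi,np.round(j,2)))
    return min(o,key=lambda t:t[0])
def tray(x,y,z):
    c,s=np.cos(TR[2]),np.sin(TR[2]);x,y=x/1e3,y/1e3
    return np.array([TR[0]+c*x-s*y,TR[1]+s*x+c*y,z])
def intray(p):
    d=np.asarray(p)[:2]-TR[:2];c,s=np.cos(TR[2]),np.sin(TR[2]);return np.round(1e3*np.array([c*d[0]+s*d[1],-s*d[0]+c*d[1]]),1)
def st(l=""):
    s=monitor.sense();print(l,round(s["clock"],2),intray(s["position"]),np.round(s["position"],4),"F",np.round(s["contact_force"],1),"gap",round(float(s["finger_gap"]),3));return s
def snap(n,name,x,y,w,h,k):
    im=eyes.grab_frame(n)["frame"][y:y+h,x:x+w,::-1];cv2.imwrite(f"pics/{name}.png",cv2.resize(im,None,fx=k,fy=k,interpolation=cv2.INTER_CUBIC))
E
python3 - <<'E'
from h import *
p=tray(-71,6,.10); b=best(p,TR[2]); print(b)
print(best(tray(-71,0,.1),TR[2]+np.pi/2), best([.681,-.083,.15],-.675), best(tray(0,0,.15),TR[2]))
env.reach(p,q(b[1])); st()
print(env.movel(tray(-71,6,.0142),.12,guard=8)); st("down")
env.close_gripper(30); st("grip")
env.movel(tray(-72,0,.0142),.05); st("moved")
env.release(); st("open")
env.movel(tray(-72,0,.09),.2)
p=tray(-85,0,.09);b=best(p,TR[2]+np.pi/2)
env.reach(p,q(b[1])); st()
snap("scene","t1",200,186,98,48,8)
E
```

```text
(np.float64(0.994261351804707), np.float64(-0.939292653589793), array([ 0.05,  0.59,  1.43, -0.  ,  1.11,  0.99]))
(np.float64(0.5709923353025581), np.float64(0.6315036732051036), array([ 0.06,  0.6 ,  1.42, -0.  ,  1.12, -0.57])) (np.float64(0.3833721239604704), -0.675, array([-0.29,  0.74,  1.04, -0.  ,  1.36,  0.38])) (np.float64(1.1064037667069373), np.float64(-0.939292653589793), array([ 0.17,  0.5 ,  1.44, -0.  ,  1.2 ,  1.11]))
 3.0 [-71.8   6.2] [0.5777 0.1475 0.1002] F [-1.  -0.8 -0.3] gap 1.0
False
down 3.87 [-71.3   5.6] [0.578  0.1482 0.0149] F [ 0.4 -0.3 -0.4] gap 0.999
grip 4.43 [-71.1   5.8] [0.5777 0.1483 0.0146] F [-1.3  0.2  3.9] gap 0.31
moved 4.71 [-72.2  -0.6] [0.5835 0.1511 0.0146] F [1.7 0.9 3.8] gap 0.314
open 5.32 [-72.   0.] [0.5829 0.151  0.0141] F [ 0.  -0.2 -0.4] gap 0.999
 7.26 [-84.9   0.2] [0.5904 0.1405 0.0895] F [-0.4  0.2  1. ] gap 1.0
```

View pics/t1.png

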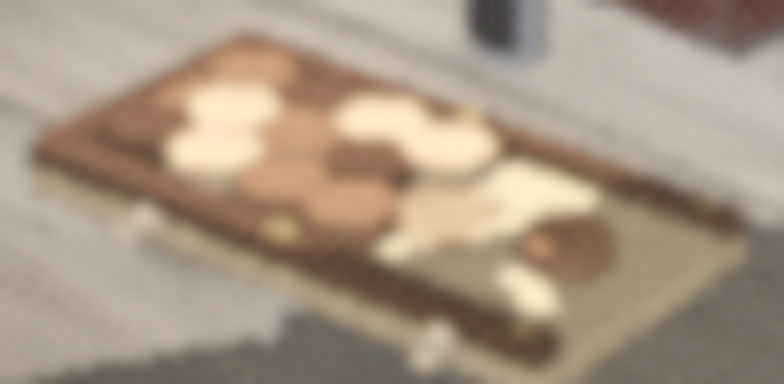

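The grip gap of about 27 mm means the tile was held on its flats. The scene crop shows it at about (567,250), roughly on the tray axis. Now push it in from behind.

```bash
python3 - <<'E'
from h import *
env.close_gripper(30)
env.movel(tray(-103,0,.09),.15); env.movel(tray(-103,0,.0155),.12,guard=8); st("down")
print(env.movel(tray(-60,0,.0155),.06,guard=8)); st()
print(env.movel(tray(-42,0,.0155),.025,guard=8)); st("pushed")
env.movel(tray(-60,0,.0155),.08); env.movel(tray(-85,0,.15),.2)
E
python3 - <<'E'
from h import *
b=best([.681,-.083,.19],-.675); env.reach([.681,-.083,.19],q(b[1])); st()
snap("scene","t2",200,186,98,48,8); snap("top","t2t",204,166,80,66,9);snap("scene","r2",300,130,110,170,3)
a=cv2.imread("pics/t2.png");c=cv2.imread("pics/t2t.png");c=cv2.resize(c,(580,480))[200:480] 
r=cv2.imread("pics/r2.png"); t=cv2.resize(cv2.imread("pics/t2t.png"),(454,384))
A=cv2.resize(a,(454,222)); cv2.imwrite("pics/c2.png",np.hstack([np.vstack([A,t])[:510],r[:510]])); print(r.shape)
E
```

```text
down 9.11 [-103.1   -0.4] [0.6016 0.1261 0.0162] F [-0.2  0.2 -0.2] gap -0.005
False
 9.97 [-60.2  -0. ] [0.5759 0.1606 0.0155] F [ 0.3 -0.3 -0.5] gap 0.004
True
pushed 10.55 [-46.2   0.1] [0.5676 0.1717 0.0154] F [ 1.3 -3.   1.1] gap 0.001
 12.68 [-317.6   58.5] [ 0.6807 -0.0818  0.1891] F [-0.3  0.1 -0.1] gap -0.001
(510, 330, 3)
```

View pics/c2.png

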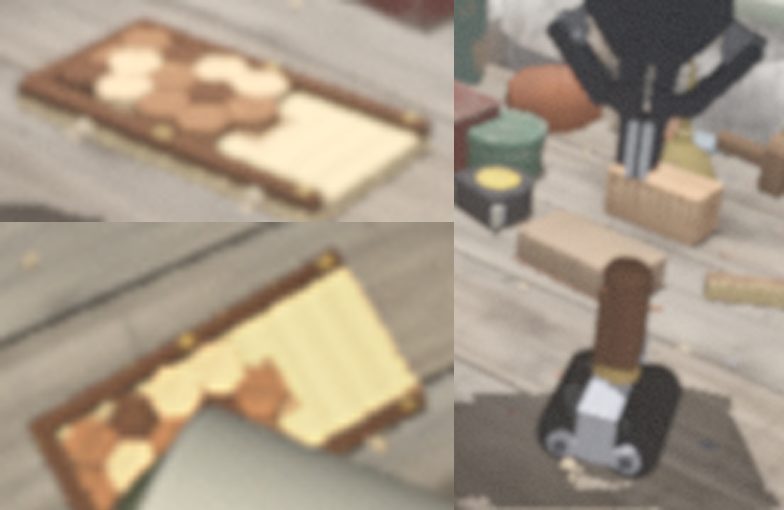

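The loose tile now sits in its notch with no visible gap, near (262,390) in the composite. The push stopped within about 1 mm of where I expected. The fingers are in line with the roller knob. Now grasp the roller.

Run:
```python
from h import *
from fit import proj
print(proj("scene",monitor.sense()["position"]),"seen 361,189; knob pred",proj("scene",[.681,-.083,.133]))
env.release()
print(env.movel([.681,-.083,.071],.12,guard=10)); st("down")
env.close_gripper(110); st("grip")
env.movel([.681,-.083,.16],.15); st("lift")
p=tray(27,0,.16); env.reach(p,q(TR[2]-np.pi)); env.hold(.3); s=st("above")
snap("top","a3",190,150,110,100,5); snap("scene","b3",190,110,120,130,4)
a=cv2.imread("pics/a3.png")[:,:400]; b=cv2.imread("pics/b3.png"); b=b[20:520,:400]; cv2.imwrite("pics/c3.png",np.hstack([a,b]))
```

```text
[360.82652636 188.41814479] seen 361,189; knob pred [357.7354733  215.91352188]
False
down 14.85 [-319.1   58.7] [ 0.6814 -0.0831  0.072 ] F [-0.   0.8  0.6] gap 1.002
grip 15.41 [-319.    58.8] [ 0.6813 -0.0831  0.0716] F [-0.5  0.2  3.3] gap 0.341
lift 16.15 [-318.1   59.4] [ 0.6803 -0.0828  0.1581] F [ 0.2 -0.7 -7.8] gap 0.333
above 17.77 [26.5  0. ] [0.5248 0.2305 0.1599] F [ 0.8  0.6 -5.2] gap 0.336
```

View pics/c3.png

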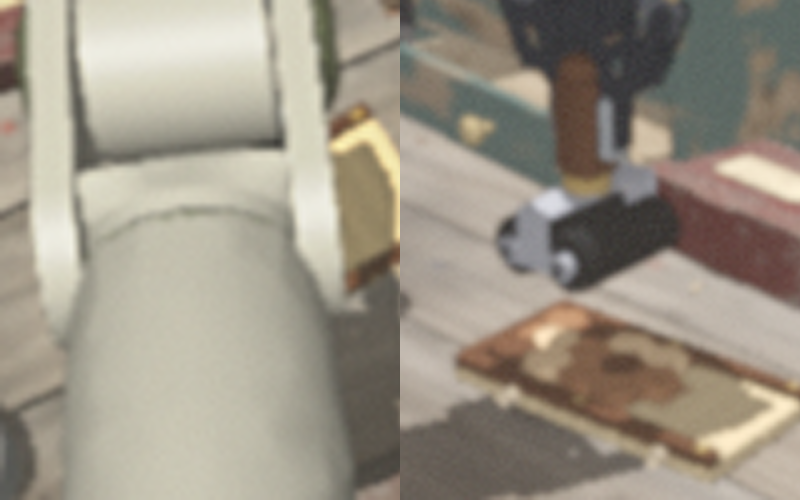

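The roller is gripped level and lined up with the tray. Next, press down and roll with force feedback.

```bash
cat > roll.py <<'E'
from h import *
def load(): return np.mean([monitor.sense()["contact_force"][2] for _ in range(3)])
def roll(way,z,F0=45,v=.05,step=9.75):
    x=way[0];L=[]
    for w in way[1:]:
        n=max(1,round(abs(w-x)/step))
        for xx in np.linspace(x,w,n+1)[1:]:
            try: env.movel(tray(xx,0,z),v)
            except env.MotionError as e: print(e,xx,z);return z
            s=monitor.sense();F=s["contact_force"];L.append((round(xx),round(1e3*s["position"][2],1),*[int(round(f)) for f in F]))
            z+=np.clip((F[2]-F0)*3e-5,-6e-4,8e-4)
        x=w
    print(L);return z
E
python3 - <<'E'
from roll import *
env.movel(tray(27,0,.102),.15); hit=env.movel(tray(27,0,.08),.02,guard=35); s=st("press"); print(hit)
z=s["position"][2]
z=roll([27,30],z); st()
z=roll([30,66],z); s=st("end"); print(z, s["ft_torque"])
E
```

```text
press 19.06 [26.4 -0.3] [0.5251 0.2306 0.0932] F [-1.6 -1.7  7. ] gap 0.337
True
[(30, np.float64(93.3), 0, 1, -2)]
 19.31 [30.2 -0.1] [0.5227 0.2336 0.0933] F [-0.4  0.8 -1.6] gap 0.338
[(39, np.float64(93.2), 0, -1, 5), (48, np.float64(93.2), -3, -1, 10), (57, np.float64(93.1), -2, -1, 13), (66, np.float64(93.0), -3, 0, 17)]
end 20.64 [65.9 -1.1] [0.5024 0.263  0.093 ] F [-3.2 -0.1 16.7] gap 0.338
0.09016855515461601 [-0.37941127  0.62378701 -0.00352758]
```

Run:
```python
from roll import *
z=roll([66,-12],.0885,F0=50); s=st("end"); print(z)
z=roll([-12,66],z,F0=50,step=13); st(); print(z)
```

```text
[(56, np.float64(92.0), -6, -4, 28), (46, np.float64(91.6), -7, -5, 30), (37, np.float64(91.0), -7, -5, 30), (27, np.float64(90.8), -8, -7, 32), (17, np.float64(90.4), -11, -7, 36), (8, np.float64(90.4), -12, -10, 39), (-2, np.float64(90.3), -10, -10, 40), (-12, np.float64(90.2), -13, -11, 42)]
end 23.38 [-13.6  -0.3] [0.5487 0.1983 0.0902] F [-12.8 -11.   42.3] gap 0.335
0.08487141138072905
[(1, np.float64(90.3), -14, -8, 44), (14, np.float64(90.3), -14, -8, 46), (27, np.float64(90.3), -14, -8, 46), (40, np.float64(90.2), -12, -8, 46), (53, np.float64(90.2), -12, -6, 47), (66, np.float64(90.2), -13, -6, 46)]
 25.83 [65.4 -1.9] [0.5033 0.263  0.0902] F [-12.6  -5.9  46.4] gap 0.335
0.08412566521946757
```

Run:
```python
from roll import *
z=roll([66,72,-15,30],.0835,F0=60,step=13); st(); print(z)
env.movel(tray(30,0,.094),.05); st("unload"); env.movel(tray(30,0,.17),.2)
b=best([.681,-.083,.16],-.675); env.reach([.681,-.083,.16],q(b[1])); st("back")
snap("top","a4",204,166,80,66,9); snap("scene","b4",200,110,180,180,3)
a=cv2.resize(cv2.imread("pics/a4.png"),(600,495))
im=eyes.grab_frame("scene")["frame"][186:234,200:298,::-1]; cv2.imwrite("pics/b4.png",cv2.resize(im,None,fx=8,fy=8,interpolation=cv2.INTER_CUBIC))
```

```text
[(72, np.float64(90.2), -12, -8, 52), (60, np.float64(90.2), -12, -11, 54), (47, np.float64(90.2), -14, -12, 56), (35, np.float64(90.2), -15, -12, 57), (22, np.float64(90.2), -15, -13, 58), (10, np.float64(90.2), -17, -14, 58), (-3, np.float64(90.1), -17, -14, 57), (-15, np.float64(89.9), -12, -11, 52), (0, np.float64(90.0), -14, -9, 56), (15, np.float64(90.0), -15, -9, 55), (30, np.float64(89.9), -15, -8, 57)]
 30.26 [28.5 -2.7] [0.5257 0.2336 0.0899] F [-14.8  -8.5  57.5] gap 0.337
0.082069116415101
unload 30.64 [30.4  0.6] [0.522  0.2333 0.0927] F [ 0.4  0.  -6. ] gap 0.334
back 32.51 [-317.6   58.2] [ 0.6809 -0.0816  0.1598] F [ 0.4  0.5 -6.2] gap 0.341
```

View pics/b4.png

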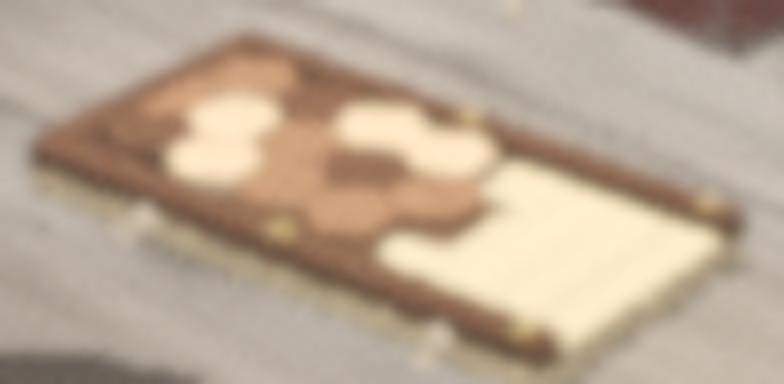

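The picture shows the sheet even with the rails and no visible steps. There's time left, so I'll do one confirming pass shifted slightly sideways to cancel the arm's sag, then set the roller down.

Run:
```python
import roll as r
from roll import *
t0=tray
env.reach(t0(66,3,.16),q(TR[2]-np.pi)); env.movel(t0(66,3,.096),.12)
r.tray=lambda x,y,z:t0(x,3,z)
env.movel(t0(66,3,.083),.03)
z=roll([66,-14,20],.083,F0=50,step=13); st(); print(z)
env.movel(t0(20,3,.096),.06); env.movel(t0(20,3,.17),.2)
env.reach([.681,-.083,.16],q(-.675)); st("back")
env.movel([.681,-.083,.085],.15); print(env.movel([.681,-.083,.066],.02,guard=5)); st("set")
snap("scene","s5",290,130,130,170,3)
```

```text
[(53, np.float64(90.1), -18, -14, 52), (39, np.float64(90.1), -17, -14, 51), (26, np.float64(90.1), -16, -13, 50), (13, np.float64(90.1), -15, -14, 47), (-1, np.float64(90.1), -15, -13, 47), (-14, np.float64(89.9), -13, -12, 46), (-3, np.float64(90.0), -16, -9, 49), (9, np.float64(90.0), -16, -10, 49), (20, np.float64(90.0), -16, -9, 50)]
 39.0 [18.5  1.2] [0.5285 0.2233 0.09  ] F [-16.4  -9.4  49.6] gap 0.342
0.08269633247686062
back 41.18 [-317.5   58.2] [ 0.6808 -0.0815  0.1597] F [ 0.2 -0.3 -6.1] gap 0.339
True
set 42.51 [-319.    59.1] [ 0.681  -0.0833  0.0717] F [-0.7  0.   5.5] gap 0.34
```

View pics/s5.png

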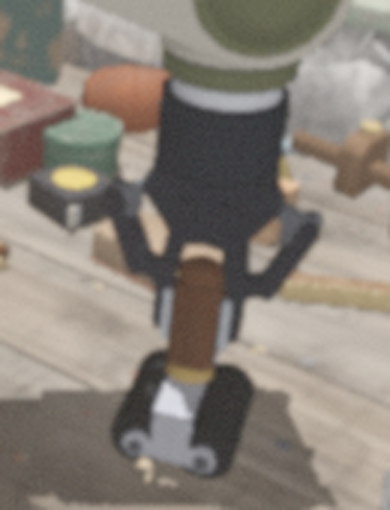

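Pass heights repeat within 0.2 mm, so the tiles are down. The roller stands on both rubber rollers in its old place. Release it, back off and check.

Run:
```python
from h import *
env.release(); env.movel([.681,-.083,.22],.1); env.reach([.45,-.30,.28],q(-.675)); env.hold(.5); st()
im=eyes.grab_frame("scene")["frame"][100:310,150:430,::-1]; s=cv2.resize(im,(480,360),interpolation=cv2.INTER_CUBIC)
t=cv2.resize(eyes.grab_frame("top")["frame"][166:232,204:284,::-1],(320,264),interpolation=cv2.INTER_CUBIC)
t=cv2.copyMakeBorder(t,0,96,0,0,cv2.BORDER_CONSTANT); cv2.imwrite("pics/f6.png",np.hstack([s,t]))
```

```text
46.52 [-357.5  373.4] [ 0.4501 -0.2999  0.28  ] F [-0.2 -0.   0.1] gap 0.997
```

View pics/f6.png

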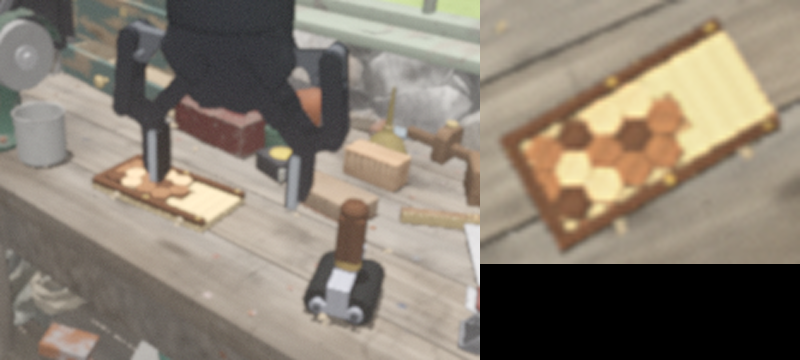

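The roller stands alone and clear of the tray at about (345,265). The top view shows the tile snug at (667,112), and the mug, tape and block look undisturbed.

```bash
python3 -c "
from bench import job;job.hand_in()"
```

```text
the job is handed in; nothing more can be done
```

The job is done and handed in at about 46.5 s on the robot's clock.

- **Tile:** I gripped the loose tile on its flats to square and centre it. I then pushed it in from behind with the shut fingers until the force stop, about 1 mm from where I expected. The final top view shows it snug against its neighbours.
- **Rolling:** I made several passes over the whole sheet with 40–58 N down, plus a last one shifted 3 mm sideways. The roller height settled to the same value within about 0.2 mm over the sheet, and the pictures show no steps against the rails.
- **Roller:** It stands upright on the bench at its original place, clear of the tray. The mug, tape and sanding block look untouched.

Some checks were weaker or did not quite agree:
- **Sideways force:** The wrist read a steady 15–23 N sideways while pressing. I put it down to the arm sagging under load.
- **Height:** The roller's height on the sheet came out about 0.6 mm below the nominal 19 mm. I also put that down to sag under load.
- **Tile bedding:** I judged it from the roller height and the pictures, not from a measurement of each tile.

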